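Pulse the spice grinder

ROBOT

A 7-joint arm with a two-finger parallel gripper is mounted at the origin on a cart in front of the work surface, level with it; the furniture and walls round the work are solid. World frame = base frame: x ahead of the robot, y to its left, z up, the work surface at z = 0. Lengths are in m, angles in rad, forces in N, time in s.
With the tool pointing down it reaches from about 0.425 to 1.025 m from the base axis. Payload 9.4 kg.
Tool frame: the origin (TCP) lies at the very end of the fingers, on their centre line; the grasp point (between the pads) lies 19 mm behind it (ctrl.grip_depth is the z of the grasp point in the tool frame, in m); z points along the fingers, y is the line along which they close (so a half turn about z gives the same grasp; the last joint's range is limited). The gripper opens to 93 mm and grips with 3 to 60 N. Pads are 15 mm wide; open, the fingers measure 128 mm over their backs; the gripper's body (75 mm by 188 mm) begins 65 mm behind the grasp point.
Start: joints at [0.711, 0.599, -0.003, 1.599, 0.002, 0.943, -0.08], TCP at [0.511, -0.514, 0.219] pointing down, gripper open.
Joint ranges: [-2.57, 2.57], [-0.35, 1.97], [-1.29, 1.29], [0.11, 2.56], [-1.05, 4.19], [0.11, 1.86], [-2.63, 2.63]. Speed limits (rad/s): [2.22, 2.22, 3.01, 3.01, 3.14, 3.14, 3.14].

INTERFACE

Orientations are given as a unit quaternion [x, y, z, w].
In Python, from cell import ctrl gives the robot as it stands.
- The arm moves only by the tool step_arm, never from a script. Its argument "increments" is a list of rows, each an object with "hand": the finger opening in mm, from 0 to 93; "delta_pos": the shift along the tool's x, y, z in mm, a list of three; "turn": the turn about the tool's z in rad. A call has 1 to 5 rows; each row is the pose to reach, as a shift and turn from the pose commanded when the call began, along the tool's axes at that moment; what a row does not reach only later rows make up. A row lasts 1/10 s, in which the tool goes at most 50 mm and 8.59 degrees, less where a joint would pass 70% of its speed; a pose out of reach is approached as far as the arm can. A call with a gripper value outside its range is refused whole. The fingers move at their own pace and stop on an object; "newtons" is the grip in N (left out, the last holds). Time passes only in rows, so rows that repeat a pose let the fingers close. It gives the time, the measured TCP pose, the force, the opening and the grip force at its end, in the units of the state.
- ctrl.state(): the state, without advancing time (a new reading comes with each control period).
- ctrl.capture(name): name is "scene" or "top" or "wrist"; returns a dict with "color" (420x560x3 uint8, blue, green, red), "fx", "fy", "cx", "cy" (pixels), "R" (3x3) and "t" (3): a world point X has camera coordinates R X + t. Camera axes: x right, y down, z forward; pixel columns grow to the right and rows downward; lengths in m; the calibration is good to about 2 mm. A picture is of the moment at which its call begins. There is no depth.
- ctrl.sign_off(): hands the job in; it is judged then, once.
Trained networks look in a picture, given as the dict that the camera call returned (one of the last four; its "shot" number tells which), for a name from the list of things; names that differ only in an ending like _2 or _b are one class to them, and where a whole thing is asked for, a point or a joint stands for the part that bears it (a point fixed in the world has none). Each returns a list of dicts, best first, with "conf" (0 to 1); they miss things now and then, are a little off and sometimes report something else, mostly with a low value. They report only what shows in the picture. A call takes as long as a camera call. They do not tell look-alikes from the thing itself.
- ctrl.boxes_of(picture, target): "point" ([column, row] in pixels, amid what is visible of it).
- ctrl.cut_out(picture, target): "region" (420x560 bool, what is visible of it) and "point" ([column, row] in pixels, amid what is visible of it).
The state is a dict: "t": time; "joint_pos": joint angles; "dq": joint speeds; "tau": joint torques, N m; "ee_pos": TCP position; "eef_rot": TCP orientation; "ft_force": force on the tool from outside, world axes, zero at the start; "moment": the same for the moment, N m; "opening": finger opening in m; "finger_force": force on a finger pad.
Only numpy, scipy, OpenCV 4.12 (cv2) and the standard library are available. Lean on these libraries where they do the work, as an engineer would, in place of code of your own. Each camera call takes 0.05 s, during which the arm holds its last target. There are 200 camera calls.

TASK

Give the cardamom pods in the spice grinder a pulse at medium speed: first turn the speed lever down to the long middle mark of its scale, then put the lid that stands beside the grinder into the collar of the bowl, lugs through the two slots and all the way down, and twist it clockwise to the pulse bar, half-way to the lock. Do not let it go on into the lock with a click, and leave the mug and the spice jar where they stand. The lid springs back when it is let go, so finish while still gripping it and holding it at the pulse bar.

Things in the scene. Friction and masses are not known exactly. Their poses are not given: they have to be found in the camera images.
- grinder: The spice grinder, fixed on the worktop: long grey housing with round ends, 128 mm wide (x), 278 mm long (y), 62 mm high. Origin at z = 0 under the axis of the bowl, which is at the +y end; the lever deck is at the -y end. z is up. The bowl's black collar, 112 mm across, has its flat top 105 mm above the origin.
- collar_top (a point): Centre of the collar's opening, level with its flat top, 105 mm above the worktop. Opening 76 mm across; two slots half a turn apart, in line with the grinder's x axis (at +x and -x), 16 mm wide, open out to 91 mm across, each with an arrow mark. Edges have a 2 mm lead-in. The flange is 6 mm thick; the lugs turn below it.
- pulse_bar (a point): Pulse mark: a raised bar on the collar's top near the robot, 51 mm from the axis, 40 degrees clockwise (seen from above) from the -x slot's arrow. The same bar stands again half a turn on. The lid's pointer stands at it when the lid is twisted 40 degrees.
- lock_dot (a point): Lock mark: a raised round dot on the collar's top, 51 mm from the axis, 80 degrees clockwise from the -x slot's arrow (another half a turn on). Sprung catches under the flange make the click: they begin to resist when the lid is turned about 57 degrees, and it snaps over into the lock at about 68 to 77.
- pulse_ring (a joint): Angle (rad) of the sprung ring under the collar, which the lid's lugs turn and which works the switch: 0 at rest, its pockets under the slots, growing as the lid is twisted clockwise; it lags the lid by up to 3 degrees (play). Its spring turns the lid back: 0.04 N m at 0, 0.14 N m at the bar (0.65 to 0.70). Above 1.1 the lid is going into the lock; stop at 1.36.
- speed_lever (a joint): Speed lever (rad): 0 at the slow end (first tick), 1.396 at the fast end (fifth). Turns about a vertical pin, clockwise from above as it grows, and stays where left (1.7 N at the knob moves it). Ticks every 20 degrees; the long third is at 0.698, the arm then pointing along the grinder's -x. Arm's direction in the grinder's frame: 220 degrees minus the value, anticlockwise from +x.
- lever_pin (a point): Point on the lever's vertical axis, 90 mm above the worktop, at x = 18 mm, y = -150 mm in the grinder's frame.
- lever_knob (a point): Point on the axis of the lever's upright round knob, 42 mm from the pin, 90 mm above the worktop. The knob is 14 mm thick and stands from 66 to 100 mm above the worktop; the lever's flat arm, 9 mm wide, lies from 65 to 71 mm. The deck below is at 62 to 63 mm.
- lid: Loose lid, 0.12 kg, standing upright on its plug. Origin at the centre of the plug's underside, z up. Plug 72 mm across, 22 mm long, tip tapered to 62; two equal lugs at +x and -x, 11 mm wide, 84 mm across, 8 to 14 mm above the origin; rim disc 92 mm across, 22 to 30 mm up, comes to rest on the collar's top (origin then 83 mm above the worktop). Either way round fits.
- lid_grip (a point): Point on the lid's axis in its black grip rib, 52 mm above the lid's origin. The rib runs straight along the lid's x: 64 mm long, 18 mm wide, from 30 to 56 mm above the origin, with a pointer at both ends, over the lugs.
- mug: Bystander: cream mug, 82 mm across, 94 mm high, origin under its middle.
- spice_jar: Bystander: small spice jar with a red cap, 45 mm across, 106 mm high, origin under its middle.
Things that resemble listed ones, but are neither listed nor needed, are in the scene too. Leave any turquoise look-alike of the lid alone.

How it is judged:
By the outcome, as a careful person would: the job done as asked, in the order asked, and still so for the second after the job is handed in, while the arm keeps its last pose, push and grip.
It also fails if it takes over 56 s, if anything falls off the work surface, if the arm or the gripper's body presses on something with over 40 N, if the wrist force passes 120 N, or if a joint passes its speed limit or range.

## Working session

There is one attempt and no reset: what is moved stays moved. The work goes in short steps, Python scripts to look and compute and a tool call to move; the robot and the scene stay as the last step left them, time stands still between calls to the robot, and variables do not carry over. Pictures are saved under pics/ and viewed, at most 13 in all, crops included, and the job is handed in when it is done.

Besides the shell and the picture viewer there is one more tool, called after "Request:" by a JSON object that holds its "fn" and its "kwargs", one argument or row to a line. step_arm: Moves the arm, as the interface text tells. Its arguments: {"type":"object","properties":{"increments":{"type":"array","items":{"type":"object","properties":{"hand":{"type":"number"},"delta_pos":{"type":"array","items":{"type":"number"}},"turn":{"type":"number"}}}},"newtons":{"type":"number"}},"required":["increments"]}

```bash
ls; mkdir -p pics; cat > h.py <<'E'
import numpy as np, cv2
from cell import ctrl
from scipy.spatial.transform import Rotation as Ro
def ray(p,px,z):
    d=p["R"].T@np.array([(px[0]-p["cx"])/p["fx"],(px[1]-p["cy"])/p["fy"],1.]); c=-p["R"].T@np.array(p["t"])
    return c+d*(z-c[2])/d[2]
def proj(p,X):
    c=np.array(p["R"])@np.array(X)+np.array(p["t"]); return [p["fx"]*c[0]/c[2]+p["cx"],p["fy"]*c[1]/c[2]+p["cy"]]
E
python3 - <<'E'
from h import *
a=[ctrl.capture(n) for n in("top","scene")]
H={"grinder":.06,"lid":.05,"lid_grip":.052,"lever_knob":.09,"mug":.094,"spice_jar":.106,"collar_top":.105,"pulse_bar":.105}
for p,n in zip(a,("top","scene")):
    cv2.imwrite(f"pics/{n}.png",p["color"])
    print(n,-p["R"].T@p["t"],p["fx"])
    for k,z in H.items():
        for d in ctrl.boxes_of(p,k)[:4]: print(k,np.round(d["conf"],2),np.round(d["point"]),np.round(ray(p,d["point"],z),3))
s=ctrl.state();print(s["t"],s["ee_pos"],s["eef_rot"],Ro.from_quat(s["eef_rot"]).as_matrix().round(3))
E
```

```text
pics
top [-0.39251728  0.23784798  1.53905035] 546.4927046326087
grinder 0.62 [267. 232.] [0.488 0.028 0.06 ]
lid 0.91 [335. 193.] [ 0.59  -0.229  0.05 ]
lid_grip 0.56 [336. 195.] [ 0.58  -0.228  0.052]
mug 0.67 [160. 266.] [0.426 0.371 0.094]
spice_jar 0.58 [178. 224.] [0.554 0.298 0.106]
collar_top 0.8 [268. 231.] [0.466 0.031 0.105]
pulse_bar 0.82 [266. 229.] [0.472 0.035 0.105]
scene [0.20183635 0.86156571 1.10427931] 496.45782102847073
grinder 0.71 [281. 225.] [0.494 0.052 0.06 ]
grinder 0.19 [292. 196.] [ 0.499 -0.059  0.06 ]
lid 0.81 [281. 157.] [ 0.589 -0.214  0.05 ]
lid 0.65 [329. 140.] [ 0.469 -0.341  0.05 ]
lid 0.19 [279. 224.] [0.503 0.044 0.05 ]
lid_grip 0.83 [327. 141.] [ 0.474 -0.333  0.052]
lid_grip 0.69 [278. 156.] [ 0.596 -0.213  0.052]
mug 0.88 [253. 340.] [0.433 0.407 0.094]
mug 0.41 [278. 224.] [0.492 0.077 0.094]
spice_jar 0.61 [213. 291.] [0.564 0.329 0.106]
collar_top 0.97 [279. 223.] [0.487 0.083 0.105]
collar_top 0.57 [292. 196.] [ 0.486 -0.021  0.105]
pulse_bar 0.61 [280. 227.] [0.481 0.094 0.105]
pulse_bar 0.44 [328. 142.] [ 0.457 -0.269  0.105]
0.9 [ 0.51131637 -0.51394754  0.21862308] [ 9.24366638e-01  3.81505331e-01 -1.79310286e-05 -6.16369606e-06] [[ 0.709  0.705 -0.   ]
 [ 0.705 -0.709 -0.   ]
 [-0.    -0.    -1.   ]]
```

```bash
python3 - <<'E'
import cv2
a=cv2.imread("pics/top.png")[150:310,120:390];cv2.imwrite("pics/top_c.png",cv2.resize(a,(800,474),interpolation=cv2.INTER_CUBIC))
a=cv2.imread("pics/scene.png")[90:390,160:420];cv2.imwrite("pics/scene_c.png",cv2.resize(a,(520,600),interpolation=cv2.INTER_CUBIC))
E
```

```text
(no output)
```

View pics/top_c.png

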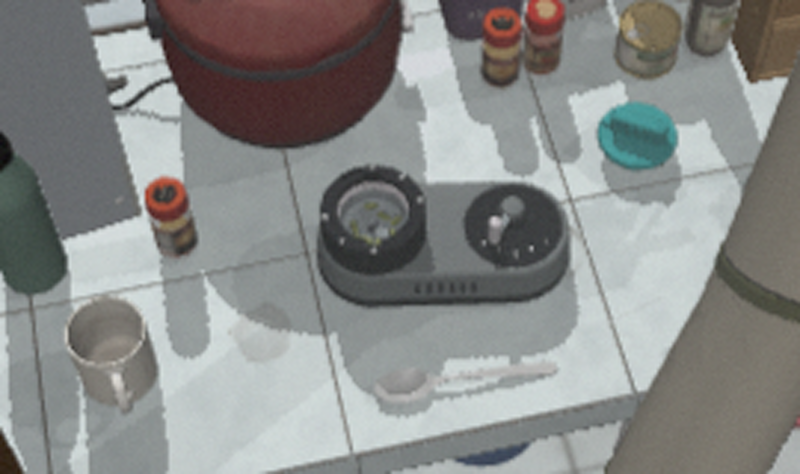

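View pics/scene_c.png

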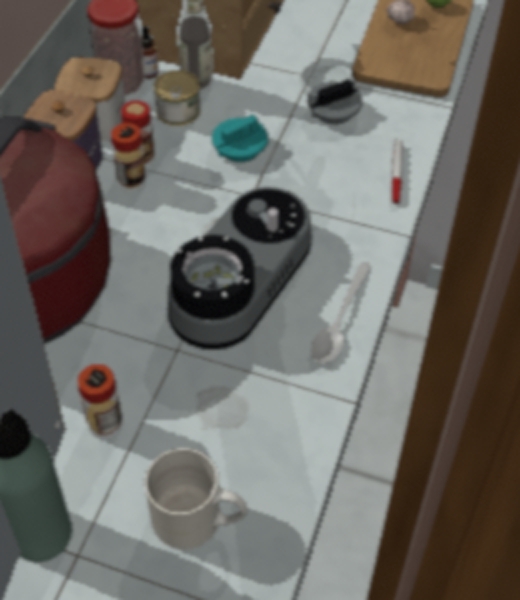

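The turquoise lid at scene (281,157) is the decoy. The clear/grey lid with the black rib at scene (329,140) matches the description (black grip rib) and stands at about (0.47,-0.335). In the top view the arm hides it. The collar centre is at about top (245,220) and scene (266,228), and the lever knob is at top (287,225).

```bash
python3 - <<'E'
from h import *
w=ctrl.capture("wrist");t=ctrl.capture("top");s=ctrl.capture("scene")
print("wristcam",(-w["R"].T@w["t"]).round(3),w["fx"],w["R"].round(2).tolist())
g=lambda p,x,z:ray(p,x,z)[:2].round(3)
print("collar",g(t,(245.5,219.5),.105),g(s,(266,227),.105))
print("knob",g(t,(287,223.5),.1),g(s,(295,194.5),.1))
print("hub",g(t,(293,219),.075),g(s,(288.5,192),.075))
for n,p in(("w",w),("s",s),("t",t)):
  for k in("lid","lid_grip","lever_knob","speed_lever","lever_pin"):
    for d in ctrl.cut_out(p,k)[:3]: print(n,k,round(d["conf"],2),np.round(d["point"]),d["region"].sum(),ray(p,d["point"],.052).round(3))
b=cv2.resize(s["color"][115:165,300:360],(540,450),interpolation=cv2.INTER_CUBIC)
cv2.imwrite("pics/mix.png",np.hstack([cv2.resize(w["color"],(260,195)),np.zeros((195,4,3),np.uint8),cv2.resize(b,(234,195))]) if 0 else np.hstack([cv2.resize(w["color"],(480,360)),cv2.resize(b,(320,360))]))
E
```

```text
wristcam [ 0.566 -0.459  0.386] 327.9868938286603 [[0.71, -0.71, 0.0], [-0.68, -0.68, 0.28], [-0.2, -0.2, -0.96]]
collar [0.522 0.089] [0.515 0.106]
knob [ 0.48  -0.034] [ 0.482 -0.033]
hub [ 0.508 -0.061] [ 0.51  -0.059]
w lid 0.72 [164. 103.] 6374 [ 0.492 -0.374  0.052]
w lid_grip 0.88 [164. 102.] 6528 [ 0.493 -0.372  0.052]
s lid 0.76 [328. 138.] 494 [ 0.473 -0.349  0.052]
s lid 0.59 [282. 158.] 544 [ 0.585 -0.209  0.052]
s lid_grip 0.92 [328. 142.] 473 [ 0.468 -0.328  0.052]
s lid_grip 0.88 [278. 161.] 488 [ 0.591 -0.194  0.052]
s lid_grip 0.71 [280. 223.] 3936 [0.501 0.038 0.052]
s lever_knob 0.64 [292. 195.] 97 [ 0.502 -0.071  0.052]
s speed_lever 0.57 [293. 194.] 125 [ 0.501 -0.074  0.052]
s lever_pin 0.78 [279. 223.] 4002 [0.503 0.042 0.052]
s lever_pin 0.72 [329. 141.] 452 [ 0.469 -0.335  0.052]
t lid 0.93 [335. 196.] 486 [ 0.578 -0.225  0.052]
t lid_grip 0.81 [336. 197.] 475 [ 0.574 -0.227  0.052]
t lid_grip 0.51 [179. 225.] 361 [0.583 0.297 0.052]
t lever_knob 0.53 [288. 221.] 97 [ 0.518 -0.048  0.052]
t lever_pin 0.66 [263. 232.] 3371 [0.494 0.039 0.052]
t lever_pin 0.51 [290. 222.] 91 [ 0.514 -0.054  0.052]
```

View pics/mix.png

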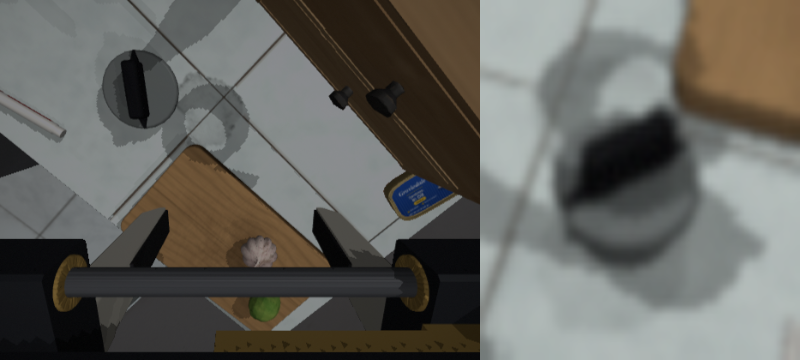

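The crop confirms the real lid: clear disc with a black rib, wrist (164,104), near the chopping board. I'll leave it for now, do the lever first, and fly over the grinder for a closer look.

Request:
{"fn": "step_arm", "kwargs": {
  "increments": [
    {"delta_pos": [34, -35, -3], "hand": 40},
    {"delta_pos": [68, -70, -6], "hand": 40},
    {"delta_pos": [102, -105, -9], "hand": 40},
    {"delta_pos": [136, -140, -12], "hand": 40},
    {"delta_pos": [170, -175, -15], "hand": 40}
  ]
}}

```text
invalid input at $.increments[0]: expected keys hand, delta_pos, turn
```

Request:
{"fn": "step_arm", "kwargs": {
  "increments": [
    {"delta_pos": [34, -35, -3], "hand": 40},
    {"delta_pos": [68, -70, -6], "hand": 40},
    {"delta_pos": [102, -105, -9], "hand": 40},
    {"delta_pos": [136, -140, -12], "hand": 40},
    {"delta_pos": [170, -175, -15], "hand": 40}
  ]
}}

```text
invalid input at $.increments[0]: expected keys hand, delta_pos, turn
```

Request:
{"fn": "step_arm", "kwargs": {
  "increments": [
    {"delta_pos": [29, -36, 0], "turn": 0.14},
    {"delta_pos": [29, -36, 0], "turn": 0.28},
    {"delta_pos": [29, -36, 0], "turn": 0.42},
    {"delta_pos": [29, -36, 0], "turn": 0.56},
    {"delta_pos": [29, -36, 0], "turn": 0.7}
  ]
}}

```text
invalid input at $.increments[0]: expected keys hand, delta_pos, turn
```

Request:
{"fn": "step_arm", "kwargs": {
  "increments": [
    {"turn": 0.13},
    {"turn": 0.26},
    {"turn": 0.26},
    {"turn": 0.26}
  ]
}}

```text
invalid input at $.increments[0]: expected keys hand, delta_pos, turn
```

```bash
python3 - <<'E'
from h import *
w=ctrl.capture("wrist");cv2.imwrite("pics/w2.png",w["color"]);np.savez("w2.npz",**{k:v for k,v in w.items()})
for k in("grinder","lever_knob","speed_lever","lever_pin","collar_top","pulse_bar"):
    for d in ctrl.boxes_of(w,k)[:2]: print(k,round(d["conf"],2),np.round(d["point"]),ray(w,d["point"],.1).round(3))
for n,X in dict(collar=(.518,.097,.105),pin=(.509,-.06,.071),knob=(.481,-.033,.1)).items(): print(n,np.round(proj(w,X)))
E
```

```text
collar [-543. -606.]
pin [-169. -238.]
knob [-290. -283.]
```

View pics/w2.png

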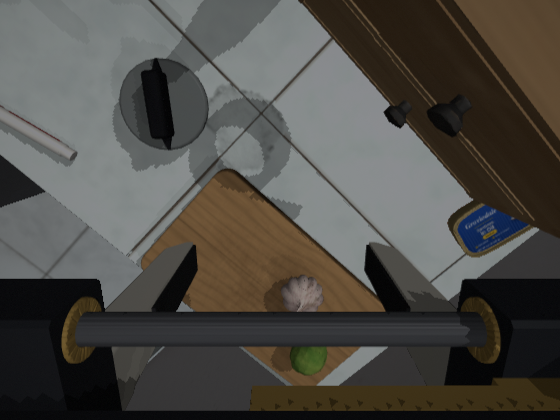

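All three keys are required in every row, so nothing moved. The picture is still the start view: lid at (164,104), rib pointers at (155,60) and (170,148).

Request:
{"fn": "step_arm", "kwargs": {
  "increments": [
    {"delta_pos": [34, -35, -3], "hand": 40, "turn": 0},
    {"delta_pos": [68, -70, -6], "hand": 40, "turn": 0},
    {"delta_pos": [102, -105, -9], "hand": 40, "turn": 0},
    {"delta_pos": [136, -140, -12], "hand": 40, "turn": 0},
    {"delta_pos": [170, -175, -15], "hand": 40, "turn": 0}
  ]
}}

```text
t: 2.65
ee_pos: [0.5082, -0.2682, 0.2339]
eef_rot: [0.924, 0.381, 0.0, 0.0]
ft_force: [1.0, 0.2, 0.1]
opening: 0.0577
finger_force: 0.0
```

Request:
{"fn": "step_arm", "kwargs": {
  "increments": [
    {"delta_pos": [34, -35, -3], "hand": 40, "turn": 0},
    {"delta_pos": [68, -70, -6], "hand": 40, "turn": 0},
    {"delta_pos": [102, -105, -9], "hand": 40, "turn": 0},
    {"delta_pos": [136, -140, -12], "hand": 40, "turn": 0},
    {"delta_pos": [170, -175, -15], "hand": 40, "turn": 0}
  ]
}}

```text
t: 3.15
ee_pos: [0.5053, -0.0242, 0.2491]
eef_rot: [0.924, 0.381, 0.0, 0.0]
ft_force: [0.4, -0.3, 0.2]
opening: 0.0399
finger_force: 0.0
```

Request:
{"fn": "step_arm", "kwargs": {
  "increments": [
    {"delta_pos": [29, -36, 0], "hand": 40, "turn": 0.14},
    {"delta_pos": [29, -36, 0], "hand": 40, "turn": 0.28},
    {"delta_pos": [29, -36, 0], "hand": 40, "turn": 0.42},
    {"delta_pos": [29, -36, 0], "hand": 40, "turn": 0.56},
    {"delta_pos": [29, -36, 0], "hand": 40, "turn": 0.7}
  ]
}}

```text
t: 3.65
ee_pos: [0.5007, 0.0201, 0.2488]
eef_rot: [0.999, 0.039, 0.0, -0.0]
ft_force: [-0.0, -0.2, -0.0]
opening: 0.0398
finger_force: 0.0
```

Request:
{"fn": "step_arm", "kwargs": {
  "increments": [
    {"delta_pos": [0, 0, 0], "hand": 40, "turn": 0.13},
    {"delta_pos": [0, 0, 0], "hand": 40, "turn": 0.26},
    {"delta_pos": [0, 0, 0], "hand": 40, "turn": 0.26}
  ]
}}

```text
t: 3.95
ee_pos: [0.5007, 0.0201, 0.2487]
eef_rot: [0.996, -0.089, 0.0, 0.0]
ft_force: [0.0, 0.2, -0.1]
opening: 0.0401
finger_force: 0.0
```

```bash
python3 - <<'E'
from h import *
w=ctrl.capture("wrist");cv2.imwrite("pics/w3.png",w["color"]);np.savez("w3.npz",**{k:v for k,v in w.items()})
for k in("grinder","lever_knob","speed_lever","lever_pin","collar_top","pulse_bar"):
    for d in ctrl.boxes_of(w,k)[:2]: print(k,round(d["conf"],2),np.round(d["point"]),ray(w,d["point"],.1).round(3))
for n,X in dict(collar=(.518,.097,.105),pin=(.509,-.06,.071),knob=(.481,-.033,.1)).items(): print(n,np.round(proj(w,X)))
E
```

```text
grinder 0.55 [272. 173.] [0.521 0.025 0.1  ]
lever_knob 0.93 [346. 171.] [ 0.51  -0.046  0.1  ]
speed_lever 0.89 [345. 174.] [ 0.508 -0.045  0.1  ]
speed_lever 0.37 [273. 173.] [0.521 0.025 0.1  ]
lever_pin 0.67 [271. 175.] [0.52  0.027 0.1  ]
collar_top 0.81 [275. 174.] [0.52  0.023 0.1  ]
pulse_bar 0.83 [270. 175.] [0.52  0.028 0.1  ]
collar [200. 190.]
pin [354. 165.]
knob [337. 202.]
```

View pics/w3.png

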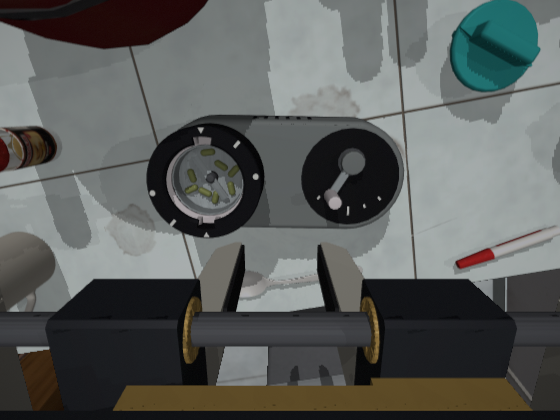

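The collar centre is at about (205,181). Arrows are at (200,130) and (207,235), pulse bars at (172,223) and (237,146), lock dots at (152,193) and (255,177). The hub is at (352,161) and the knob at (335,201), near the fast end. I'll fit the grinder pose from the marks.

```bash
cat > fit.py <<'E'
from h import *
from scipy.optimize import least_squares
def marks(w,guess,r=7):
    g=w["color"].astype(float).mean(2); out=[]
    for u,v in guess:
        y0,x0=int(v)-r,int(u)-r; q=g[y0:y0+2*r+1,x0:x0+2*r+1]; m=np.clip(q-(q.min()+q.max())/2,0,None)
        yy,xx=np.mgrid[y0:y0+2*r+1,x0:x0+2*r+1]; out.append([(m*xx).sum()/m.sum(),(m*yy).sum()/m.sum()])
    return np.array(out)
A=np.radians([180,0,140,-40,100,-80]); P=np.c_[51*np.cos(A),51*np.sin(A),105+0*A]/1000
def world(q,p): 
    c,s=np.cos(q[2]),np.sin(q[2]); return np.array([q[0]+c*p[0]-s*p[1],q[1]+s*p[0]+c*p[1],p[2]])
def fit(w,px,q0,P=P):
    f=lambda q:np.concatenate([np.array(proj(w,world(q,p)))-u for p,u in zip(P,px)])
    return least_squares(f,q0,loss="soft_l1")
E
python3 - <<'E'
from fit import *
w=dict(np.load("w3.npz",allow_pickle=True)); w={k:(v if v.ndim else v.item()) for k,v in w.items()}
px=marks(w,[(207,235),(200,130),(172,223),(237,146),(152,193),(255,177)]); print(px.round(1).tolist())
r=fit(w,px,[.518,.097,-.17]); q=r.x; print(q.round(4),np.degrees(q[2]),r.fun.round(1))
print("pin pred px",np.round(proj(w,world(q,(.018,-.150,.075)))))
pin=world(q,(.018,-.15,.09));k=marks(w,[(335,201)],8)[0];K=ray(w,k,.1);d=K-pin
print("pin",pin,"knob px",k,K,np.hypot(*d[:2]),"val",np.radians(220)-(np.arctan2(d[1],d[0])-q[2]))
print("target knob",world(q,(.018-.042,-.15,.09)))
# lid from first wrist picture pose
s=ctrl.state();print(s["ee_pos"],s["t"]);R=Ro.from_quat(s["eef_rot"]).as_matrix()
print("tool delta to knob (mm)",R.T@(K-s["ee_pos"])*1000, "tool y ang",np.degrees(np.arctan2(R[1,1],R[0,1])))
E
```

```text
[[206.7, 238.8], [200.4, 129.7], [170.1, 225.5], [236.3, 143.9], [149.5, 193.6], [255.2, 176.3]]
[ 0.5226  0.093  -0.1872] -10.72716744087456 [-0.7 -4.4 -0.4  1.5  2.5 -2.6 -0.6  0.7  2.7 -0.1 -0.4  0.2]
pin pred px [353. 163.]
pin [ 0.51237469 -0.05769165  0.09      ] knob px [334.39205186 201.61640583] [ 0.48208311 -0.03058256  0.1       ] 0.04065074100045362 val 1.240918764741786
target knob [ 0.47110865 -0.04987408  0.09      ]
[0.50065906 0.01978155 0.2486087 ] 4.3
tool delta to knob (mm) [ -9.4608614   52.84289202 148.60779016] tool y ang -100.08806371753867
```

Request:
{"fn": "step_arm", "kwargs": {
  "increments": [
    {"delta_pos": [-5, 27, 20], "hand": 40, "turn": 0},
    {"delta_pos": [-9.5, 53, 50], "hand": 40, "turn": 0},
    {"delta_pos": [-9.5, 53, 95], "hand": 40, "turn": 0},
    {"delta_pos": [-9.5, 53, 135], "hand": 40, "turn": 0},
    {"delta_pos": [-9.5, 53, 135], "hand": 40, "turn": 0}
  ]
}}

```text
t: 4.8
ee_pos: [0.4795, -0.0308, 0.11]
eef_rot: [0.996, -0.088, -0.004, 0.0]
ft_force: [-0.1, 0.3, 0.1]
opening: 0.0398
finger_force: 0.0
```

```bash
python3 - <<'E'
from h import *
w=ctrl.capture("wrist");cv2.imwrite("pics/w4.png",w["color"]);np.savez("w4.npz",**w)
E
```

```text
(no output)
```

View pics/w4.png

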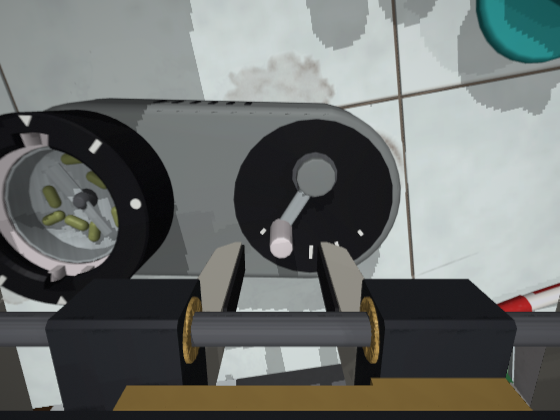

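The knob (281,240) stands between the open fingers, and the long tick is at (311,252). I'll descend, grip and move it.

Request:
{"fn": "step_arm", "kwargs": {
  "increments": [
    {"delta_pos": [2, 0, 17], "hand": 40, "turn": 0},
    {"delta_pos": [2, 0, 34], "hand": 40, "turn": 0},
    {"delta_pos": [2, 0, 34], "hand": 10, "turn": 0},
    {"delta_pos": [2, 0, 34], "hand": 10, "turn": 0},
    {"delta_pos": [2, 0, 34], "hand": 10, "turn": 0}
  ],
  "newtons": 8
}}

```text
t: 5.35
ee_pos: [0.4848, -0.0309, 0.0812]
eef_rot: [0.996, -0.088, 0.001, -0.0]
ft_force: [-0.9, 0.0, -0.2]
opening: 0.0209
finger_force: 0.0
```

```bash
python3 - <<'E'
from fit import *
s=ctrl.state();print(s["t"],s["ee_pos"],s["opening"],s["finger_force"],s["ft_force"])
w=dict(np.load("w4.npz",allow_pickle=True)); w={k:(v if v.ndim else v.item()) for k,v in w.items()}
print("hub",ray(w,(315,174),.075),"knob top",ray(w,(282,245),.1),"pin px pred",proj(w,(.5124,-.0577,.075)))
R=Ro.from_quat(s["eef_rot"]).as_matrix();print("to target",R.T@(np.array([.4711,-.0499,0])-s["ee_pos"])*1000)
E
```

```text
5.35 [ 0.48478265 -0.03087788  0.08122942] 0.02091313483742334 0.0 [-0.92356353  0.02017433 -0.15506341]
hub [ 0.51471506 -0.05843865  0.075     ] knob top [ 0.48183857 -0.03160659  0.1       ] pin px pred [np.float64(314.3724715891589), np.float64(177.79923035691962)]
to target [-10.29441978  21.17508121  81.19677069]
```

Request:
{"fn": "step_arm", "kwargs": {
  "increments": [
    {"delta_pos": [0, 0, 0], "hand": 10, "turn": 0},
    {"delta_pos": [0, 0, 0], "hand": 10, "turn": 0},
    {"delta_pos": [0, 0, 0], "hand": 10, "turn": 0}
  ]
}}

```text
t: 5.65
ee_pos: [0.4848, -0.0311, 0.0807]
eef_rot: [0.996, -0.089, 0.001, -0.0]
ft_force: [0.1, -0.7, 9.9]
opening: 0.014
finger_force: 8.1
```

Request:
{"fn": "step_arm", "kwargs": {
  "increments": [
    {"delta_pos": [-3, 5, -2], "hand": 10, "turn": 0},
    {"delta_pos": [-6, 10, -3], "hand": 10, "turn": 0},
    {"delta_pos": [-8, 15, -3], "hand": 10, "turn": 0},
    {"delta_pos": [-10, 21, -3], "hand": 10, "turn": 0},
    {"delta_pos": [-10, 21, -3], "hand": 10, "turn": 0}
  ]
}}

```text
t: 6.15
ee_pos: [0.4709, -0.0509, 0.0828]
eef_rot: [0.996, -0.089, 0.001, 0.0]
ft_force: [4.9, -1.3, -5.2]
opening: 0.0138
finger_force: 8.0
```

Request:
{"fn": "step_arm", "kwargs": {
  "increments": [
    {"delta_pos": [0, 0, 0], "hand": 10, "turn": 0},
    {"delta_pos": [0, 0, 0], "hand": 10, "turn": 0}
  ]
}}

```text
t: 6.35
ee_pos: [0.471, -0.0506, 0.0828]
eef_rot: [0.996, -0.089, 0.001, 0.0]
ft_force: [4.4, -1.9, -4.0]
opening: 0.014
finger_force: 8.0
```

```bash
python3 - <<'E'
from fit import *
s=ctrl.state();print(s["t"],s["ee_pos"],s["opening"],s["finger_force"],s["ft_force"])
q=(.5226,.093,-.1872);c,n=np.cos(q[2]),np.sin(q[2]);d=s["ee_pos"][:2]-np.array(q[:2]);print("in grinder",c*d[0]+n*d[1],-n*d[0]+c*d[1])
E
```

```text
6.35 [ 0.4709659  -0.05057657  0.08278682] 0.013981519486157683 7.971125614494667 [ 4.44352651 -1.93983314 -4.00046092]
in grinder -0.02401118343189696 -0.15067771998489854
```

Request:
{"fn": "step_arm", "kwargs": {
  "increments": [
    {"delta_pos": [0, 0, 0], "hand": 40, "turn": 0},
    {"delta_pos": [0, 0, 0], "hand": 40, "turn": 0},
    {"delta_pos": [0, 0, -15], "hand": 40, "turn": 0},
    {"delta_pos": [0, 0, -50], "hand": 40, "turn": 0},
    {"delta_pos": [0, -20, -90], "hand": 40, "turn": 0}
  ]
}}

```text
t: 6.85
ee_pos: [0.4716, -0.0319, 0.1727]
eef_rot: [0.996, -0.09, -0.002, 0.001]
ft_force: [2.3, -0.5, 0.1]
opening: 0.0397
finger_force: 0.0
```

Request:
{"fn": "step_arm", "kwargs": {
  "increments": [
    {"delta_pos": [0, -45, -20], "hand": 40, "turn": 0},
    {"delta_pos": [0, -55, -30], "hand": 40, "turn": 0},
    {"delta_pos": [0, -55, -30], "hand": 40, "turn": 0},
    {"delta_pos": [0, -55, -30], "hand": 40, "turn": 0}
  ]
}}

```text
t: 7.25
ee_pos: [0.4826, 0.0233, 0.202]
eef_rot: [0.996, -0.088, -0.001, 0.0]
ft_force: [-0.6, -1.1, 0.2]
opening: 0.0399
finger_force: 0.0
```

```bash
python3 - <<'E'
from fit import *
w=ctrl.capture("wrist");np.savez("w5.npz",**w);print(ctrl.state()["t"],ctrl.state()["ee_pos"])
cv2.imwrite("pics/w5.png",cv2.resize(w["color"][40:300,60:460],(800,520),interpolation=cv2.INTER_CUBIC))
E
```

```text
7.3 [0.48243593 0.02271623 0.20169019]
```

View pics/w5.png

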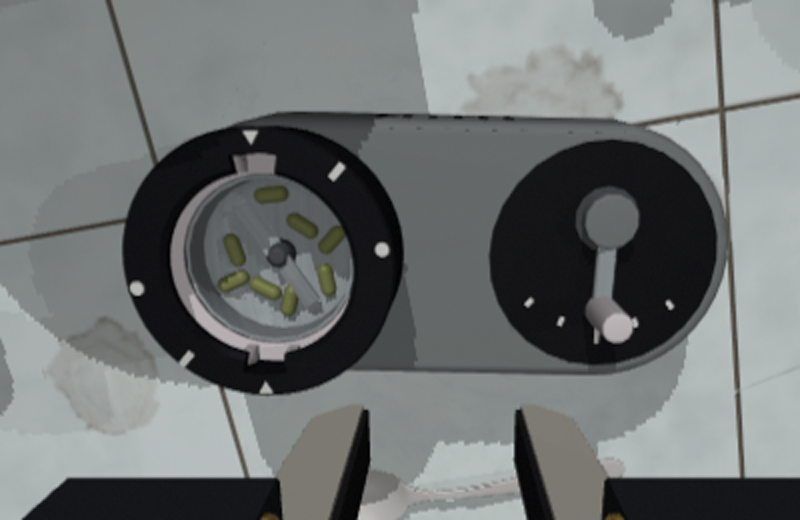

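The lever arm points at the long third tick, crop (597,337), with the knob at (617,327). I'll refit the collar from its marks, check the lever angle and measure the lid from the first view.

```bash
python3 - <<'E'
from fit import *
w=dict(np.load("w5.npz",allow_pickle=True)); w={k:(v if v.ndim else v.item()) for k,v in w.items()}
cv=lambda a:[(60+u/2-.25,40+v/2-.25) for u,v in a]
g=np.array(cv([(266,388),(250,137),(187,357),(337,171),(137,288),(381,250)])); px=marks(w,g,4); print((px-g).round(1).tolist())
for p in(px,g):
    r=fit(w,p,[.52,.093,-.18]); q=r.x; print(q.round(4),np.degrees(q[2]),r.fun.round(1))
h=ray(w,cv([(610,220)])[0],.078);print("hub",h,"pred",world(q,(.018,-.15,0)))
K=ray(w,cv([(617,327)])[0],.1);pin=world(q,(.018,-.15,.1));d=K-pin;print("knob",K,np.hypot(d[0],d[1]),"val",np.radians(220)-(np.arctan2(d[1],d[0])-q[2])%(2*np.pi))
T=ray(w,cv([(597,337)])[0],.063);d=T-pin;print("tick",np.hypot(d[0],d[1]),"val",np.radians(220)-(np.arctan2(d[1],d[0])-q[2])%(2*np.pi))
w=dict(np.load("w2.npz",allow_pickle=True)); w={k:(v if v.ndim else v.item()) for k,v in w.items()}
a,b,c=[ray(w,x,z) for x,z in(((155.5,59),.05),((170,148),.05),((164,103.5),.026))];print("rib",a,b,(a+b)/2,np.linalg.norm(a-b),np.degrees(np.arctan2(*(a-b)[1::-1])),"disc",c)
E
```

```text
[[-0.2, 0.5], [0.0, -0.9], [-0.6, 0.9], [-0.3, 0.0], [-0.4, 0.1], [0.3, -0.4]]
[ 0.5233  0.0925 -0.194 ] -11.113686913192236 [-0.1 -1.6 -0.   1.5  0.3 -0.2 -0.2  0.2  0.4 -0.2 -0.3 -0.1]
[ 0.5233  0.0923 -0.1947] -11.157714275603812 [-0.2 -1.1  0.3  0.6 -0.2  0.6 -0.3  0.2  0.2 -0.2  0.2 -0.4]
hub [ 0.51349508 -0.05704445  0.078     ] pred [ 0.51197338 -0.05830768  0.        ]
knob [ 0.47131951 -0.05015259  0.1       ] 0.041463751505009014 val 0.701363625182347
tick 0.0569265992235193 val 0.6797474168450015
rib [ 0.51656153 -0.34180785  0.05      ] [ 0.46178942 -0.4046461   0.05      ] [ 0.48917548 -0.37322698  0.05      ] 0.08335843594257948 48.92340275183291 disc [ 0.48565508 -0.36682075  0.026     ]
```

The lever is right (about 0.70). Next, go to the lid.

Request:
{"fn": "step_arm", "kwargs": {
  "increments": [
    {"delta_pos": [4, 44, -4], "hand": 60, "turn": 0},
    {"delta_pos": [9, 88, -8], "hand": 60, "turn": 0},
    {"delta_pos": [13, 132, -12], "hand": 60, "turn": 0},
    {"delta_pos": [18, 176, -16], "hand": 60, "turn": 0},
    {"delta_pos": [22, 220, -20], "hand": 60, "turn": 0}
  ]
}}

```text
t: 7.8
ee_pos: [0.4645, -0.1994, 0.2216]
eef_rot: [0.996, -0.09, -0.001, -0.0]
ft_force: [1.2, 0.0, -0.1]
opening: 0.0597
finger_force: 0.0
```

Request:
{"fn": "step_arm", "kwargs": {
  "increments": [
    {"delta_pos": [4, 44, 0], "hand": 60, "turn": -0.14},
    {"delta_pos": [9, 88, 0], "hand": 60, "turn": -0.28},
    {"delta_pos": [13, 132, 0], "hand": 60, "turn": -0.42},
    {"delta_pos": [18, 176, 0], "hand": 60, "turn": -0.56},
    {"delta_pos": [21, 217, 0], "hand": 60, "turn": -0.7}
  ]
}}

```text
t: 8.3
ee_pos: [0.4463, -0.4168, 0.2209]
eef_rot: [0.966, 0.26, -0.001, -0.001]
ft_force: [-0.0, 0.0, -0.4]
opening: 0.0599
finger_force: 0.0
```

Request:
{"fn": "step_arm", "kwargs": {
  "increments": [
    {"delta_pos": [0, 0, 0], "hand": 60, "turn": -0.14},
    {"delta_pos": [0, 0, 0], "hand": 60, "turn": -0.28},
    {"delta_pos": [0, 0, 0], "hand": 60, "turn": -0.33},
    {"delta_pos": [0, 0, 0], "hand": 60, "turn": -0.33}
  ]
}}

```text
t: 8.7
ee_pos: [0.4466, -0.4148, 0.221]
eef_rot: [0.911, 0.413, -0.001, -0.001]
ft_force: [-0.5, 0.6, -0.0]
opening: 0.0604
finger_force: 0.0
```

```bash
python3 - <<'E'
from fit import *
w=ctrl.capture("wrist");np.savez("w6.npz",**w);s=ctrl.state();R=Ro.from_quat(s["eef_rot"]).as_matrix();print(s["t"],s["ee_pos"],s["joint_pos"],np.degrees(np.arctan2(R[1,0],R[0,0])))
cv2.imwrite("pics/w6.png",w["color"])
for d in ctrl.cut_out(w,"lid")[:2]: 
    v,u=np.nonzero(d["region"]);print(d["conf"],d["point"],u.min(),u.max(),v.min(),v.max())
E
```

```text
8.75 [ 0.44699197 -0.41455747  0.22124587] [ 0.7054829   0.45912644 -0.073049    1.86521564  0.04429247  0.82139636
 -0.1119997 ] 48.64913943730365
0.91 [278.5, 127.3] 237 321 84 171
```

View pics/w6.png

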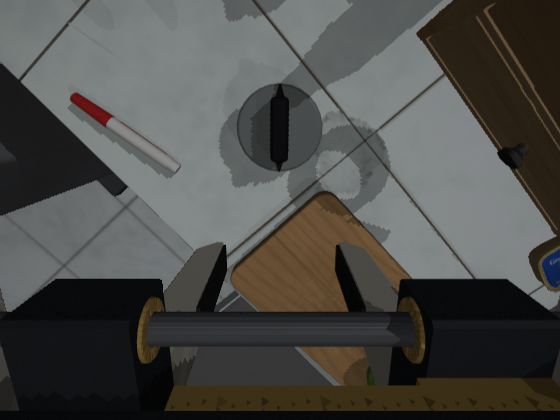

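The lid disc is centred at (279,127.5). The rib runs from (280,85) to (279,171), in line with the tool x.

```bash
python3 - <<'E'
from fit import *
w=dict(np.load("w6.npz",allow_pickle=True)); w={k:(v if v.ndim else v.item()) for k,v in w.items()}
s=ctrl.state();R=Ro.from_quat(s["eef_rot"]).as_matrix()
c=ray(w,(279,127.5),.030);a,b=ray(w,(280,86),.04),ray(w,(279,170),.04)
g=w["color"].mean(2)[90:168,260:302]<45; v,u=np.nonzero(g);u=u+260;v=v+90;e=np.polyfit(v,u,1);print("dark",u.mean(),v.min(),v.max(),e)
r1,r2=[ray(w,(np.polyval(e,y),y),.054) for y in(95,160)]
print("disc",c,"rib",(a+b)/2,np.linalg.norm(a-b),"ang",np.degrees(np.arctan2(*(a-b)[1::-1])),np.degrees(np.arctan2(*(r1-r2)[1::-1])),ray(w,(u.mean(),127),.054))
edge=[ray(w,p,.03) for p in((237,127),(321,127),(279,84),(279,171))];print(np.linalg.norm(edge[0]-edge[1]),np.linalg.norm(edge[2]-edge[3]))
print("tool delta",R.T@(c-s["ee_pos"])*1000)
E
```

```text
dark 278.84889901290813 90 167 [-1.66394120e-02  2.80980803e+02]
disc [ 0.48507081 -0.36709716  0.03      ] rib [ 0.48450646 -0.36860781  0.04      ] 0.08468381142259468 ang 47.99298638895552 47.68301799872187 [ 0.48614305 -0.36592097  0.054     ]
0.08926480766308799 0.09015327206032682
tool delta [ 60.40892548  -2.61035269 191.51948701]
```

Request:
{"fn": "step_arm", "kwargs": {
  "increments": [
    {"delta_pos": [30, -1, 30], "hand": 60, "turn": 0},
    {"delta_pos": [60.5, -2, 60], "hand": 60, "turn": 0},
    {"delta_pos": [60.5, -2, 105], "hand": 60, "turn": 0},
    {"delta_pos": [60.5, -2, 145], "hand": 60, "turn": 0},
    {"delta_pos": [60.5, -2, 165], "hand": 60, "turn": 0}
  ]
}}

```text
t: 9.3
ee_pos: [0.4856, -0.3657, 0.0541]
eef_rot: [0.911, 0.413, -0.001, -0.002]
ft_force: [0.2, -0.2, 0.4]
opening: 0.0596
finger_force: 0.0
```

Request:
{"fn": "step_arm", "kwargs": {
  "increments": [
    {"delta_pos": [0, 0, 10], "hand": 60, "turn": 0},
    {"delta_pos": [0, 0, 21], "hand": 60, "turn": 0},
    {"delta_pos": [0, 0, 21], "hand": 60, "turn": 0},
    {"delta_pos": [0, 0, 21], "hand": 40, "turn": 0}
  ],
  "newtons": 15
}}

```text
t: 9.7
ee_pos: [0.4875, -0.3672, 0.0373]
eef_rot: [0.911, 0.413, 0.0, 0.0]
ft_force: [0.2, 1.5, 0.2]
opening: 0.0558
finger_force: 0.0
```

Request:
{"fn": "step_arm", "kwargs": {
  "increments": [
    {"delta_pos": [0, 0, 0], "hand": 12, "turn": 0},
    {"delta_pos": [0, 0, 0], "hand": 12, "turn": 0},
    {"delta_pos": [0, 0, 0], "hand": 12, "turn": 0},
    {"delta_pos": [0, 0, 0], "hand": 12, "turn": 0},
    {"delta_pos": [0, 0, 0], "hand": 12, "turn": 0}
  ],
  "newtons": 45
}}

```text
t: 10.2
ee_pos: [0.4871, -0.3668, 0.0368]
eef_rot: [0.91, 0.414, -0.0, -0.0]
ft_force: [0.3, 0.3, 1.5]
opening: 0.0174
finger_force: 45.0
```

Lid gripped (opening 17.4 mm, 45 N). Next, lift it, carry it over the collar and turn it to the slots.

Request:
{"fn": "step_arm", "kwargs": {
  "increments": [
    {"delta_pos": [0, 0, -15], "hand": 12, "turn": 0},
    {"delta_pos": [0, 0, -45], "hand": 12, "turn": 0},
    {"delta_pos": [0, 0, -85], "hand": 12, "turn": 0},
    {"delta_pos": [12, -9, -120], "hand": 12, "turn": 0},
    {"delta_pos": [36, -27, -140], "hand": 12, "turn": 0}
  ]
}}

```text
t: 10.7
ee_pos: [0.4908, -0.3243, 0.1803]
eef_rot: [0.911, 0.412, 0.001, 0.002]
ft_force: [1.5, 0.2, -1.7]
opening: 0.0176
finger_force: 45.0
```

Request:
{"fn": "step_arm", "kwargs": {
  "increments": [
    {"delta_pos": [33, -24, 0], "hand": 12, "turn": 0},
    {"delta_pos": [66, -49, 0], "hand": 12, "turn": 0},
    {"delta_pos": [100, -73, 0], "hand": 12, "turn": 0},
    {"delta_pos": [134, -98, 0], "hand": 12, "turn": 0},
    {"delta_pos": [167, -122, 0], "hand": 12, "turn": 0}
  ]
}}

```text
t: 11.2
ee_pos: [0.5084, -0.1143, 0.1777]
eef_rot: [0.91, 0.414, 0.0, 0.0]
ft_force: [0.9, 0.1, -0.9]
opening: 0.0177
finger_force: 45.0
```

Request:
{"fn": "step_arm", "kwargs": {
  "increments": [
    {"delta_pos": [34, -24, 0], "hand": 12, "turn": 0.13},
    {"delta_pos": [68, -49, 0], "hand": 12, "turn": 0.26},
    {"delta_pos": [102, -74, 0], "hand": 12, "turn": 0.4},
    {"delta_pos": [136, -100, 0], "hand": 12, "turn": 0.53},
    {"delta_pos": [160, -118, 0], "hand": 12, "turn": 0.66}
  ]
}}

```text
t: 11.7
ee_pos: [0.5248, 0.0855, 0.1775]
eef_rot: [0.995, 0.095, 0.0, -0.001]
ft_force: [1.1, 0.2, -1.2]
opening: 0.0175
finger_force: 45.0
```

Request:
{"fn": "step_arm", "kwargs": {
  "increments": [
    {"delta_pos": [0, 0, 0], "hand": 12, "turn": 0.13},
    {"delta_pos": [0, 0, 0], "hand": 12, "turn": 0.26},
    {"delta_pos": [0, 0, 0], "hand": 12, "turn": 0.38},
    {"delta_pos": [0, 0, 0], "hand": 12, "turn": 0.38},
    {"delta_pos": [0, 0, 0], "hand": 12, "turn": 0.38}
  ]
}}

```text
t: 12.2
ee_pos: [0.5248, 0.0824, 0.1771]
eef_rot: [0.996, -0.092, 0.0, -0.0]
ft_force: [-0.8, -0.6, -1.7]
opening: 0.0175
finger_force: 45.0
```

```bash
cat > st.py <<'E'
from fit import *
def rep(q=(.5233,.0924,-.194)):
    s=ctrl.state();R=Ro.from_quat(s["eef_rot"]).as_matrix();c,n=np.cos(q[2]),np.sin(q[2]);d=s["ee_pos"][:2]-np.array(q[:2])
    print("t",s["t"],"ee",s["ee_pos"].round(4),"tool x ang rel grinder",(np.degrees(np.arctan2(R[1,0],R[0,0])-q[2])).round(2),"off grinder mm",(1000*np.array([c*d[0]+n*d[1],-n*d[0]+c*d[1]])).round(1),"F",s["ft_force"].round(1),"M",s["moment"].round(2),"tilt",R[2].round(3),"open",s["opening"],"j7",s["joint_pos"][6])
E
python3 - <<'E'
from st import *
rep()
w=ctrl.capture("wrist");np.savez("w7.npz",**w);t=ctrl.capture("top");s=ctrl.capture("scene")
A=cv2.resize(w["color"],(480,360));B=cv2.resize(t["color"][175:275,205:305],(320,320),interpolation=cv2.INTER_CUBIC);C=cv2.resize(s["color"][150:270,210:330],(320,280),interpolation=cv2.INTER_CUBIC)
o=np.zeros((600,800,3),np.uint8);o[:360,:480]=A;o[:320,480:]=B;o[320:,480:]=C;cv2.imwrite("pics/w7.png",o)
E
```

```text
t 12.2 ee [0.5248 0.0824 0.1771] tool x ang rel grinder 0.61 off grinder mm [ 3.4 -9.5] F [-0.8 -0.6 -1.7] M [0.08 0.05 0.02] tilt [ 0. -0. -1.] open 0.017548477109781725 j7 -1.8436148343621053
```

View pics/w7.png

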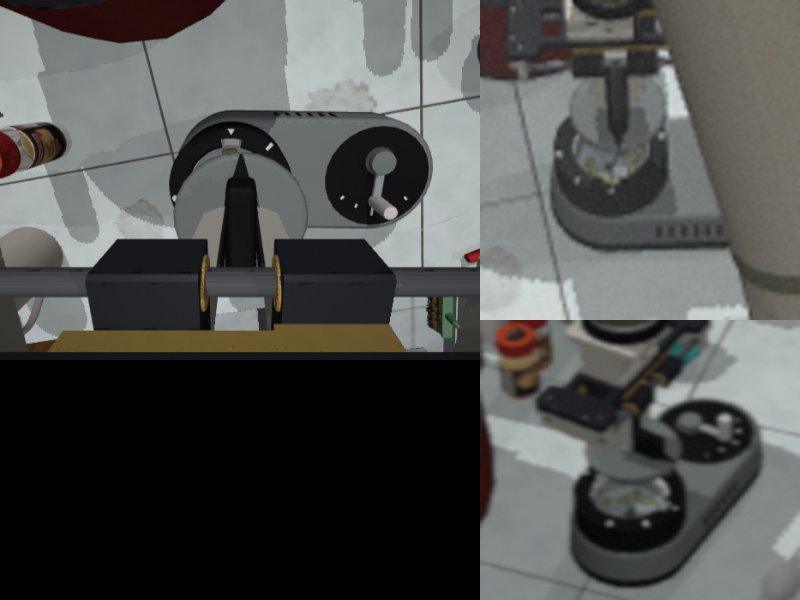

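The lid is held level over the collar, about 9.5 mm short in y, with its disc at cols 174–307 and far edge at row about 150 in the wrist pane. j7 is at -1.84, so a 40° twist would end within 0.09 rad of its limit. I'll check clearances for a half-turn instead, since either way round fits.

```bash
python3 - <<'E'
from st import *
w=dict(np.load("w7.npz",allow_pickle=True)); w={k:(v if v.ndim else v.item()) for k,v in w.items()}
t=ctrl.capture("top");S=ctrl.state();R=Ro.from_quat(S["eef_rot"]).as_matrix()
for z in(0,.1,.2,.27):print("pot front",z,ray(t,(216,197),z).round(3),ray(w,(140,54),z).round(3))
tl=lambda p,z:(R.T@(ray(w,p,z)-S["ee_pos"])*1000).round(1)
print("far edge",tl((279,175),.170),"L",tl((203,250),.168),"Rr",tl((358,250),.168), "pointer tip",tl((280,181),.175))
g=w["color"];e=cv2.Canny(cv2.cvtColor(g,cv2.COLOR_BGR2GRAY),30,80);print(np.nonzero(e[165:190,262])[0]+165,np.nonzero(e[165:190,298])[0]+165,np.nonzero(e[245,195:215])[0]+195,np.nonzero(e[245,350:365])[0]+350)
E
```

```text
pot front 0 [ 0.702  0.158 -0.   ] [0.678 0.193 0.   ]
pot front 0.1 [0.631 0.163 0.1  ] [0.656 0.157 0.1  ]
pot front 0.2 [0.56  0.168 0.2  ] [0.633 0.121 0.2  ]
pot front 0.27 [0.51  0.172 0.27 ] [0.618 0.095 0.27 ]
far edge [44.2 -1.8  6.8] L [ -0.6 -46.    8.8] Rr [-0.3 44.2  8.8] pointer tip [41.9 -1.2  1.8]
[165 166 167 168 169 173 180] [179] [202] [357 359]
```

Clear of the pot, so I'll do the half-turn with the centring shift.

Request:
{"fn": "step_arm", "kwargs": {
  "increments": [
    {"delta_pos": [-4.6, -9.9, 0], "hand": 12, "turn": -0.14},
    {"delta_pos": [-4.6, -9.9, 0], "hand": 12, "turn": -0.28},
    {"delta_pos": [-4.6, -9.9, 0], "hand": 12, "turn": -0.42},
    {"delta_pos": [-4.6, -9.9, 0], "hand": 12, "turn": -0.56},
    {"delta_pos": [-4.6, -9.9, 0], "hand": 12, "turn": -0.7}
  ]
}}

```text
t: 12.9
ee_pos: [0.5223, 0.0925, 0.1767]
eef_rot: [0.966, 0.257, -0.0, -0.0]
ft_force: [0.7, -0.7, -1.4]
opening: 0.0179
finger_force: 45.0
```

Request:
{"fn": "step_arm", "kwargs": {
  "increments": [
    {"delta_pos": [0, 0, 0], "hand": 12, "turn": -0.14},
    {"delta_pos": [0, 0, 0], "hand": 12, "turn": -0.28},
    {"delta_pos": [0, 0, 0], "hand": 12, "turn": -0.42},
    {"delta_pos": [0, 0, 0], "hand": 12, "turn": -0.56},
    {"delta_pos": [0, 0, 0], "hand": 12, "turn": -0.7}
  ]
}}

```text
t: 13.4
ee_pos: [0.5223, 0.0924, 0.1766]
eef_rot: [0.82, 0.573, -0.0, 0.0]
ft_force: [0.5, -0.8, -0.4]
opening: 0.0176
finger_force: 45.0
```

Request:
{"fn": "step_arm", "kwargs": {
  "increments": [
    {"delta_pos": [0, 0, 0], "hand": 12, "turn": -0.14},
    {"delta_pos": [0, 0, 0], "hand": 12, "turn": -0.28},
    {"delta_pos": [0, 0, 0], "hand": 12, "turn": -0.42},
    {"delta_pos": [0, 0, 0], "hand": 12, "turn": -0.56},
    {"delta_pos": [0, 0, 0], "hand": 12, "turn": -0.7}
  ]
}}

```text
t: 13.9
ee_pos: [0.5223, 0.0924, 0.1767]
eef_rot: [0.574, 0.819, -0.0, 0.0]
ft_force: [-0.4, 0.9, -0.7]
opening: 0.0173
finger_force: 45.0
```

Request:
{"fn": "step_arm", "kwargs": {
  "increments": [
    {"delta_pos": [0, 0, 0], "hand": 12, "turn": -0.14},
    {"delta_pos": [0, 0, 0], "hand": 12, "turn": -0.28},
    {"delta_pos": [0, 0, 0], "hand": 12, "turn": -0.42},
    {"delta_pos": [0, 0, 0], "hand": 12, "turn": -0.56},
    {"delta_pos": [0, 0, 0], "hand": 12, "turn": -0.7}
  ]
}}

```text
t: 14.4
ee_pos: [0.5223, 0.0923, 0.1767]
eef_rot: [0.258, 0.966, -0.0, 0.0]
ft_force: [0.5, -0.4, -1.0]
opening: 0.0176
finger_force: 45.0
```

Request:
{"fn": "step_arm", "kwargs": {
  "increments": [
    {"delta_pos": [0, 0, 0], "hand": 12, "turn": -0.14},
    {"delta_pos": [0, 0, 0], "hand": 12, "turn": -0.28},
    {"delta_pos": [0, 0, 0], "hand": 12, "turn": -0.331},
    {"delta_pos": [0, 0, 0], "hand": 12, "turn": -0.331},
    {"delta_pos": [0, 0, 0], "hand": 12, "turn": -0.331}
  ]
}}

```text
t: 14.9
ee_pos: [0.5223, 0.0924, 0.1766]
eef_rot: [0.1, 0.995, -0.0, -0.0]
ft_force: [-0.3, -1.1, -0.1]
opening: 0.0179
finger_force: 45.0
```

```bash
python3 -c "
from st import *
rep();w=ctrl.capture('wrist');np.savez('w8.npz',**w);cv2.imwrite('pics/w8.png',w['color'])"
```

```text
t 14.9 ee [0.5223 0.0924 0.1766] tool x ang rel grinder 179.67 off grinder mm [-1.  -0.2] F [-0.3 -1.1 -0.1] M [ 0.08 -0.12 -0.03] tilt [ 0. -0. -1.] open 0.01794482126765587 j7 0.6106362418590205
```

View pics/w8.png

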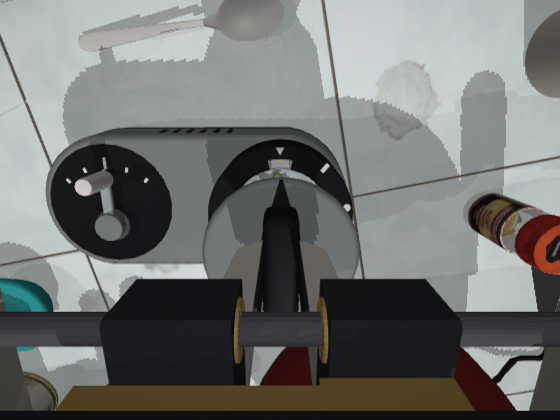

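The pointer (281,181) lines up with the slot (280,163) and arrow (280,151). A cross-check of the collar centre from this opposite view will cancel camera bias.

```bash
python3 - <<'E'
from st import *
w=dict(np.load("w8.npz",allow_pickle=True)); w={k:(v if v.ndim else v.item()) for k,v in w.items()}
px=marks(w,[(280,151),(325,168),(347,207)],5);print(px.round(1))
r=fit(w,px,[.5233,.0924,-.194],P=P[[0,2,4]]);print(r.x.round(4),r.fun.round(1))
f=lambda q:np.concatenate([np.array(proj(w,world((*q,-.194),p)))-u for p,u in zip(P[[0,2,4]],px)])
r=least_squares(f,[.52,.09]);print(r.x.round(4),r.fun.round(1))
S=ctrl.state();R=Ro.from_quat(S["eef_rot"]).as_matrix()
tl=lambda p,z:(R.T@(ray(w,p,z)-S["ee_pos"])*1000).round(1)
print("far edge",tl((265,177.5),.170),tl((297,177.5),.17),"L",tl((203,250),.168),"Rr",tl((358.5,250),.168))
E
```

```text
[[279.5 149.9]
 [324.5 167.8]
 [346.8 207. ]]
[ 0.5233  0.0922 -0.2018] [ 0.5  0.8  0.1 -0.5 -0.8 -0.2]
[0.5235 0.0924] [ 0.4  1.   0.1 -0.7 -0.5 -0.5]
far edge [43.3 -8.   6.6] [43.3  9.2  6.6] L [  0.1 -44.7   8.6] Rr [ 0.1 45.6  8.6]
```

Collar pose confirmed and the lid is centred. Descending.

Request:
{"fn": "step_arm", "kwargs": {
  "increments": [
    {"delta_pos": [0, 0, 15], "hand": 12, "turn": 0},
    {"delta_pos": [0, 0, 30], "hand": 12, "turn": 0},
    {"delta_pos": [0, 0, 38], "hand": 12, "turn": 0},
    {"delta_pos": [0, 0, 42], "hand": 12, "turn": 0},
    {"delta_pos": [0, 0, 46], "hand": 12, "turn": 0}
  ]
}}

```text
t: 15.45
ee_pos: [0.5223, 0.0929, 0.1306]
eef_rot: [0.099, 0.995, -0.0, 0.0]
ft_force: [-0.8, -0.4, -0.1]
opening: 0.0174
finger_force: 45.0
```

Request:
{"fn": "step_arm", "kwargs": {
  "increments": [
    {"delta_pos": [0, 0, 2], "hand": 12, "turn": 0},
    {"delta_pos": [0, 0, 4], "hand": 12, "turn": 0},
    {"delta_pos": [0, 0, 4], "hand": 12, "turn": 0}
  ]
}}

```text
t: 15.75
ee_pos: [0.5222, 0.0927, 0.1266]
eef_rot: [0.099, 0.995, -0.0, -0.0]
ft_force: [-0.5, -0.2, -1.8]
opening: 0.0178
finger_force: 45.0
```

```bash
python3 -c "
from st import *
rep()"
```

```text
t 15.75 ee [0.5222 0.0927 0.1266] tool x ang rel grinder 179.78 off grinder mm [-1.1  0.1] F [-0.5 -0.2 -1.8] M [ 0.06 -0.03 -0.06] tilt [ 0. -0. -1.] open 0.017807788121741455 j7 0.5359746948392176
```

The lugs went into the slots without force. Going the rest of the way down.

Request:
{"fn": "step_arm", "kwargs": {
  "increments": [
    {"delta_pos": [0, 0, 2.5], "hand": 12, "turn": 0},
    {"delta_pos": [0, 0, 5], "hand": 12, "turn": 0},
    {"delta_pos": [0, 0, 7.5], "hand": 12, "turn": 0},
    {"delta_pos": [0, 0, 7.5], "hand": 12, "turn": 0}
  ]
}}

```text
t: 16.15
ee_pos: [0.5222, 0.0926, 0.1197]
eef_rot: [0.099, 0.995, -0.0, 0.0]
ft_force: [-3.4, -3.0, 12.0]
opening: 0.0179
finger_force: 45.0
```

Seated: z 0.1197 as predicted, 12 N contact. Twisting clockwise 40°.

Request:
{"fn": "step_arm", "kwargs": {
  "increments": [
    {"delta_pos": [0, 0, 0], "hand": 12, "turn": 0.09},
    {"delta_pos": [0, 0, 0], "hand": 12, "turn": 0.18},
    {"delta_pos": [0, 0, 0], "hand": 12, "turn": 0.27},
    {"delta_pos": [0, 0, 0], "hand": 12, "turn": 0.36},
    {"delta_pos": [0, 0, 0], "hand": 12, "turn": 0.36}
  ]
}}

```text
t: 16.65
ee_pos: [0.5228, 0.0934, 0.1197]
eef_rot: [0.276, 0.961, 0.0, 0.001]
ft_force: [-1.3, -0.5, 7.3]
opening: 0.0176
finger_force: 45.0
```

```bash
python3 -c "
from st import *
rep()"
```

```text
t 16.65 ee [0.5228 0.0934 0.1197] tool x ang rel grinder 159.02 off grinder mm [-0.7  0.9] F [-1.3 -0.5  7.3] M [ 0.03  0.27 -0.1 ] tilt [-0.001  0.001 -1.   ] open 0.01759206065647724 j7 0.24737435013945322
```

Request:
{"fn": "step_arm", "kwargs": {
  "increments": [
    {"delta_pos": [0, 0, 0], "hand": 12, "turn": 0.09},
    {"delta_pos": [0, 0, 0], "hand": 12, "turn": 0.18},
    {"delta_pos": [0, 0, 0], "hand": 12, "turn": 0.27},
    {"delta_pos": [0, 0, 0], "hand": 12, "turn": 0.335},
    {"delta_pos": [0, 0, 0], "hand": 12, "turn": 0.335}
  ]
}}

```text
t: 17.15
ee_pos: [0.5233, 0.0935, 0.1197]
eef_rot: [0.432, 0.902, 0.001, 0.001]
ft_force: [1.4, 0.5, 6.2]
opening: 0.0177
finger_force: 45.0
```

```bash
python3 -c "
from st import *
rep();w=ctrl.capture('wrist');np.savez('w9.npz',**w);cv2.imwrite('pics/w9.png',cv2.resize(w['color'][60:300,120:440],(800,600),interpolation=cv2.INTER_CUBIC))"
```

```text
t 17.15 ee [0.5233 0.0935 0.1197] tool x ang rel grinder 139.95 off grinder mm [-0.2  1.1] F [1.4 0.5 6.2] M [ 0.26 -0.21 -0.04] tilt [-0.001  0.002 -1.   ] open 0.017725989379280802 j7 -0.0012585041453136011
```

View pics/w9.png

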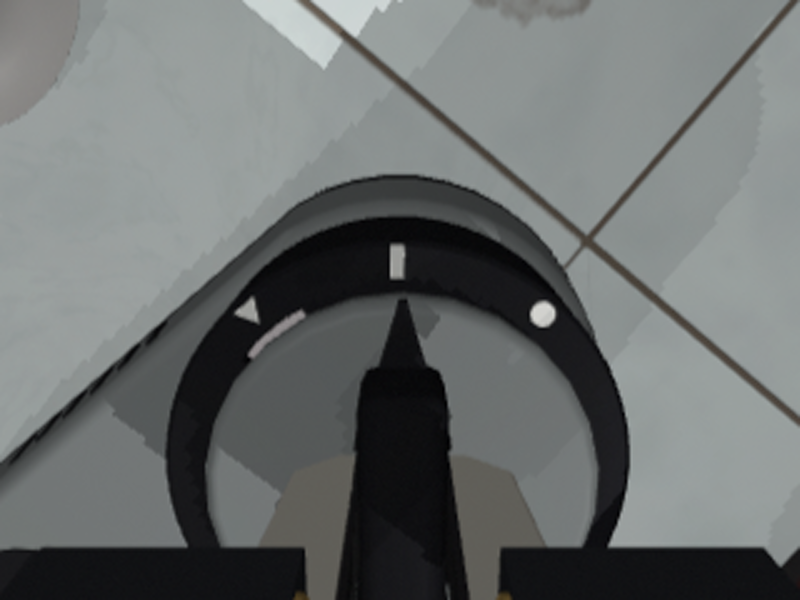

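The pointer tip (403,300) stands at the pulse bar (398,261), and the dot (543,314) is well short. A quick numeric check of the lid angle against the marks:

```bash
python3 - <<'E'
from st import *
w=dict(np.load("w9.npz",allow_pickle=True)); w={k:(v if v.ndim else v.item()) for k,v in w.items()}
cv=lambda u,v:(120+u/2.5-.3,60+v/2.5-.3)
px=marks(w,[cv(248,312),cv(398,261),cv(543,314)],5)
r=fit(w,px,[.5233,.0924,-.194],P=P[[0,2,4]]);print(r.x.round(4),r.fun.round(1))
S=ctrl.state()
for z in(.113,.118,.125):
    t=ray(w,cv(403,300),z)
    for n,c in(("collar",r.x[:2]),("collar0",(.5234,.0923)),("tcp",S["ee_pos"][:2])):
        d=t[:2]-c;print(z,n,np.hypot(*d).round(4),"twist",180-np.degrees(np.arctan2(d[1],d[0])+.196)%360)
rep()
E
```

```text
[ 0.5229  0.0916 -0.2065] [ 1.1  0.1 -0.  -0.2 -1.   0.1]
0.113 collar 0.0436 twist 42.65868773822655
0.113 collar0 0.0433 twist 41.529167840855735
0.113 tcp 0.0424 twist 40.59930356648792
0.118 collar 0.0446 twist 42.56401066515579
0.118 collar0 0.0444 twist 41.46009872385116
0.118 tcp 0.0434 twist 40.55075716203905
0.125 collar 0.0461 twist 42.438560539258646
0.125 collar0 0.0458 twist 41.36861647124462
0.125 tcp 0.0448 twist 40.4865386329152
t 17.2 ee [0.5234 0.0935 0.1197] tool x ang rel grinder 140.06 off grinder mm [-0.2  1.1] F [0.6 0.4 6.4] M [ 0.3  -0.18 -0.1 ] tilt [-0.001  0.002 -1.   ] open 0.017555263915228953 j7 0.00022793567089078123
```

```bash
python3 -c "
from h import *
print(ctrl.sign_off())"
```

```text
the job is handed in; nothing more can be done
None
```

The job is handed in after about 17 s: the speed lever reads about 0.70 rad, at the long middle mark. The lid is seated and held at the pulse bar (about 40° by the arm's pose), well short of the lock, and I never touched the mug or the jar.

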